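Fold the sample tray's caps shut with the fingertips

TASK

The five hinged caps along the curved sample tray stand open. Run the fingertips lightly along the bend, from the square pad to the round pad, folding the caps down one after another until all five lie flat. Do not grip, lift or shift the tray, and leave the bottles and other things round it where they are.

Things in the scene. Friction and masses are not known exactly. Their poses are not given: they have to be found in the camera images.
- tray: heavy loose grey sample tray, 1.6 kg, bent to an arc: its centre line has a radius of 150 mm and the tray is 44 mm wide; deck 30 mm above the counter. On it: square pad, five cups with caps and round pad, 38 mm apart (61 mm from the square pad to cap 1). Origin on the underside below cap 3; x points to the outside of the bend, y towards the square pad, z up
- start_pad (a point): top centre of the raised white square pad (34 x 38 mm) at the start of the row, 33 mm above the counter, level with the tops of the shut caps
- end_pad (a point): top centre of the raised white round pad (diameter 36 mm) at the end of the row, 33 mm above the counter
- seat_1 (a point): top centre of cap 1 when shut (fixed to the tray, 33 mm above the counter); cap 1 is beside the square pad. Each cap is a white plate 28 mm wide, 3 mm thick, 33 mm long from hinge to tab. Its hinge lies across the row, 16.5 mm from this point towards the square pad, 31.5 mm above the counter; it stands up there and folds down towards the round pad
- seat_2 (a point): top centre of cap 2 when shut (fixed to the tray, 33 mm above the counter); cap 1 is beside the square pad
- seat_3 (a point): top centre of cap 3 when shut (fixed to the tray, 33 mm above the counter); cap 1 is beside the square pad
- seat_4 (a point): top centre of cap 4 when shut (fixed to the tray, 33 mm above the counter); cap 1 is beside the square pad
- seat_5 (a point): top centre of cap 5 when shut (fixed to the tray, 33 mm above the counter); cap 1 is beside the square pad
- cap_1 (a joint): angle of cap 1: 0 lies flat and shut, grows as it opens, at most 2.0; 1.57 stands upright. It stays at whatever angle it is left (slight friction, well under 1 N at its free edge)
- cap_2 (a joint): angle of cap 2: 0 lies flat and shut, grows as it opens, at most 2.0; 1.57 stands upright. It stays at whatever angle it is left (slight friction, well under 1 N at its free edge)
- cap_3 (a joint): angle of cap 3: 0 lies flat and shut, grows as it opens, at most 2.0; 1.57 stands upright. It stays at whatever angle it is left (slight friction, well under 1 N at its free edge)
- cap_4 (a joint): angle of cap 4: 0 lies flat and shut, grows as it opens, at most 2.0; 1.57 stands upright. It stays at whatever angle it is left (slight friction, well under 1 N at its free edge)
- cap_5 (a joint): angle of cap 5: 0 lies flat and shut, grows as it opens, at most 2.0; 1.57 stands upright. It stays at whatever angle it is left (slight friction, well under 1 N at its free edge)
- jar: small white bottle with a yellow cap, diameter 42 mm, 62 mm tall, loose, in the hollow of the bend; origin at the centre of its foot
- dropper: small white bottle with a light blue cap, diameter 28 mm, 58 mm tall, loose, just outside the bend; origin at the centre of its foot
- tape: flat roll of tape, diameter 69 mm, 18 mm high, loose, near the counter's front edge; origin at the centre of its underside
- dish: clear petri dish, diameter 58 mm, 12 mm high, loose, near the counter's front edge; origin at the centre of its underside

How it is judged (in metres and radians):
On the way, in this order (a step that is already met when the one before it is completed fails the run):
1. cap 1 (counted from the square pad) is folded flat (value of joint cap_1 below 0.15 rad).
2. cap 2 (counted from the square pad) is folded flat (value of joint cap_2 below 0.15 rad).
3. cap 3 (counted from the square pad) is folded flat (value of joint cap_3 below 0.15 rad).
4. cap 4 (counted from the square pad) is folded flat (value of joint cap_4 below 0.15 rad).
5. cap 5 (counted from the square pad) is folded flat (value of joint cap_5 below 0.15 rad).
At the end, for the whole second after the job is handed in: All five caps are shut to within 0.15 rad; the tray lies flat and still within 25 mm of where it started; both bottles stand upright and they, the tape roll and the dish are within 30 mm of where they were (value of joint each of cap_1, cap_2, cap_3, cap_4, cap_5 below 0.15 rad and distance of tray from where it was at the start of the episode below 0.025 m and angle between tray's own z axis and vertical below 0.05 rad and linear speed of tray below 0.01 m/s and distance of each of jar, dropper, tape, dish from where it was at the start of the episode below 0.03 m and angle between each of jar, dropper's own z axis and vertical below 0.15 rad); the robot touches nothing.
It fails at once if the tray is lifted or tipped (height (world z) of tray above 0.012 m or angle between tray's own z axis and vertical above 0.15 rad).
It fails at once if the tray is shifted more than 25 mm (distance of tray from where it was at the start of the episode above 0.025 m).
It fails at once if the tray is pressed hard (over 40 N) (contact force between the fingers and tray above 40 N).
It fails at once if a bottle, the tape roll or the dish is knocked, lifted or carried more than 30 mm (distance of any of jar, dropper, tape, dish from where it was at the start of the episode above 0.03 m).
It also fails if it takes over 42 s, if anything falls off the work surface, if the arm or the gripper's body presses on something with over 40 N, if the wrist force passes 120 N, or if a joint passes its speed limit or range.

ROBOT

A 7-joint arm with a two-finger parallel gripper is mounted at the origin on a cart in front of the work surface, level with it; the furniture and walls round the work are solid. World frame = base frame: x ahead of the robot, y to its left, z up, the work surface at z = 0. Lengths are in mm, angles in rad, forces in N, time in s.
With the tool pointing down it reaches from about 400 to 850 mm from the base axis. Payload 4.5 kg.
Tool frame: the origin (TCP) lies at the very end of the fingers, on their centre line; the grasp point (between the pads) lies 19 mm behind it; z points along the fingers, x is the direction in which the jaws open and shut, and the axes are right-handed (so a half turn about z gives the same grasp; the last joint's range is limited). The gripper opens to 88 mm and grips with 3 to 60 N. Pads are 18 mm wide; open, the fingers measure 123 mm over their backs; the gripper's body (75 mm by 187 mm) begins 45 mm behind the grasp point.
Start: joints at [-1.068, 0.689, -0.195, 1.565, 0.157, 0.902, -0.215], TCP at [282.371, 557.602, 238.743] pointing down, gripper open.
Joint ranges: [-3.01, 3.01], [-0.46, 2.08], [-1.47, 1.51], [0.13, 2.56], [-1, 4.14], [0.04, 2.09], [-2.66, 2.66]. Speed limits (rad/s): [2.57, 2.57, 3.14, 3.14, 3.14, 3.14, 3.14].

INTERFACE

Orientations are given as a unit quaternion [x, y, z, w].
In Python, from workcell import readout, imaging, job gives the robot as it stands.
- The arm moves only by the tool apply_moves, never from a script. Its arguments are lists of equal length, an entry for each row: "hand": the closure, from 0 (fully open) to 1 (shut); "slide": the shift along the tool's x, y, z in mm, a list of three; "spin": the turn about the tool's z in degrees. In form: {"hand": [hand, ...], "slide": [[x, y, z], ...], "spin": [spin, ...]}. A call has 1 to 8 rows; each row shifts and turns the pose as measured when the row begins, along the tool's axes as they then stand; what a row does not reach is not made up. A row lasts 1/12 s, in which the tool goes at most 41.7 mm and 7.16 degrees, less where a joint would pass 70% of its speed; a pose out of reach is approached as far as the arm can. A call with a gripper value outside its range is refused whole. The fingers move at their own pace and stop on an object; "force" is the grip in N (left out, the last holds). Time passes only in rows, so rows that do not move let the fingers close. It gives the time, the measured TCP pose, the force and the opening at its end, in the units of the state.
- readout.state(): the state, without advancing time (a new reading comes with each control period).
- imaging.capture(name): name is "side" or "top" or "wrist"; returns a dict with "img" (384x512x3 uint8, blue, green, red), "intrinsics" (3x3 intrinsics, pixels), "extrinsics" (4x4, takes a point from world to camera coordinates). Camera axes: x right, y down, z forward; pixel columns grow to the right and rows downward; lengths in mm; the calibration is good to about 2 mm. A picture is of the moment at which its call begins. There is no depth.
- job.close_job(): hands the job in, once; it reports no verdict.
Trained networks look in a picture, given as the dict that the camera call returned (one of the last four; its "shot" number tells which), for a name from the list of things; names that differ only in an ending like _2 or _b are one class to them, and where a whole thing is asked for, a point or a joint stands for the part that bears it (a point fixed in the world has none). Each returns a list of dicts, best first, with "score" (0 to 1); they miss things now and then, are a little off and sometimes report something else, mostly with a low value. They report only what shows in the picture. A call takes as long as a camera call.
- imaging.regions_of(picture, name): "region" (384x512 bool, what is visible of it) and "uv" ([column, row] in pixels, amid what is visible of it).
The state is a dict: "time_s": time; "q": joint angles; "joint_velocities": joint speeds; "joint_efforts": joint torques, N m; "ee_pos": TCP position; "tcp_rot": TCP orientation; "force": force on the tool from outside, world axes, zero at the start; "moment": the same for the moment, N m; "opening": opening from 0.0 (shut) to 1.0 (fully open).
Only numpy, scipy, OpenCV 4.12 (cv2) and the standard library are available. Lean on these libraries where they do the work, as an engineer would, in place of code of your own. Each camera call takes 0.05 s, during which the arm holds its last target. There are 200 camera calls.

## Working session

There is one attempt and no reset: what is moved stays moved. The work goes in short steps, Python scripts to look and compute and a tool call to move; the robot and the scene stay as the last step left them, time stands still between calls to the robot, and variables do not carry over. Pictures are saved under pics/ and viewed, about 8 in all and at most 12, crops included, and the job is handed in when it is done.

Besides the shell and the picture viewer there is one more tool, called after "Call:" as name(argument=value, ...), one argument or row to a line, values as JSON. apply_moves: Moves the arm, as the interface text tells. Its arguments: {"type":"object","properties":{"hand":{"type":"array"},"slide":{"type":"array"},"spin":{"type":"array"},"force":{"type":"number"}},"required":["hand","slide","spin"]}

```bash
mkdir -p pics; cat > h.py <<'E'
import numpy as np, cv2
from workcell import readout, imaging, job
def ray(p,uv,z):
    K=np.array(p["intrinsics"]);E=np.array(p["extrinsics"])
    R=E[:3,:3];t=E[:3,3];c=-R.T@t
    d=R.T@np.linalg.inv(K)@np.array([uv[0],uv[1],1.])
    return c+d*(z-c[2])/d[2]
def proj(p,P):
    E=np.array(p["extrinsics"]);q=E[:3,:3]@np.array(P,float)+E[:3,3];q=np.array(p["intrinsics"])@q
    return q[:2]/q[2]
E
python3 - <<'E'
from h import *
s=readout.state();print(s)
ims=[]
for n in("top","side"):
    p=imaging.capture(n);ims.append(p["img"]);cv2.imwrite(f"pics/{n}0.png",cv2.resize(p["img"],(800,600)))
    print(n,np.round(np.array(p["extrinsics"]),3).tolist(),np.array(p["intrinsics"]).tolist())
    for k,z in(("tray",30),("start_pad",33),("end_pad",33),("cap_1",45),("jar",31),("dropper",29),("tape",18),("dish",12)):
        for r in imaging.regions_of(p,k)[:6]:
            print(k,round(r["score"],2),np.round(r["uv"],1),np.round(ray(p,r["uv"],z),0),r["region"].sum())
E
```

```text
{'time_s': 0.0, 'q': array([-1.06818816,  0.68996501, -0.19452411,  1.56634477,  0.15732212,
        0.90247984, -0.21509491]), 'joint_velocities': array([-0.00203869, -0.00047928,  0.00040251, -0.00041241,  0.00058077,
        0.00105219,  0.00189619]), 'joint_efforts': array([ 7.47137419e-04, -5.27556503e+01, -1.26670104e+00, -1.53431135e+01,
       -5.26228384e-02,  6.33468357e-03,  1.58432308e-04]), 'ee_pos': array([282.15029111, 556.98675007, 237.92192788]), 'tcp_rot': array([ 8.51975075e-01,  5.23581570e-01, -7.28510177e-04,  5.30489576e-04]), 'force': array([-0.53773926,  0.10878402, -0.58790399]), 'moment': array([ 0.0212385 , -0.04891324,  0.00099933]), 'opening': 0.9976255270858592}
top [[-0.003, -1.0, -0.023, 15.493], [-0.993, 0.006, -0.117, 497.299], [0.117, 0.022, -0.993, 1651.628], [0.0, 0.0, 0.0, 1.0]] [[491.2221304013713, 0.0, 254.1029786030868], [0.0, 491.2221304013713, 195.51828075866706], [0.0, 0.0, 1.0]]
tray 0.58 [289.8 172.7] [ 576. -110.   30.] 1166
start_pad 0.77 [287.5 173.3] [ 573. -102.   33.] 1133
start_pad 0.19 [173.6 233.2] [370. 287.  33.] 282
end_pad 0
[... 460 characters left out ...]
]] [[404.19435805787805, 0.0, 252.0715601240082], [0.0, 404.19435805787805, 189.88909773849014], [0.0, 0.0, 1.0]]
tray 0.69 [281.9 212.7] [ 575. -134.   30.] 1209
start_pad 0.58 [282.3 206.9] [ 585. -109.   33.] 1248
end_pad 0.75 [283.7 208.9] [ 585. -120.   33.] 1272
cap_1 0.51 [287.2 202. ] [ 601. -104.   45.] 29
cap_1 0.49 [293.5 214.3] [ 598. -172.   45.] 34
cap_1 0.38 [291.7 206.5] [ 607. -132.   45.] 56
jar 0.75 [262.7 213.8] [ 518. -125.   31.] 274
dropper 0.64 [317.4 207. ] [ 689. -133.   29.] 151
dropper 0.29 [264.5 215.4] [ 522. -132.   29.] 249
tape 0.72 [188.7 165.5] [342. 275.  18.] 193
dish 0.82 [214.3 257.2] [ 348. -258.   12.] 328
dish 0.44 [281.7 206.1] [594. -74.  12.] 1185
```

```bash
python3 - <<'E'
import cv2,numpy as np
a=cv2.imread("pics/top0.png")
t=cv2.resize(a,(800,600))
c=cv2.resize(a[200:350,350:550],(800,600),interpolation=cv2.INTER_CUBIC)
b=cv2.imread("pics/side0.png");d=cv2.resize(b[240:390,350:550],(800,600),interpolation=cv2.INTER_CUBIC)
cv2.imwrite("pics/m0.png",np.hstack([cv2.resize(c,(400,300)),cv2.resize(d,(400,300))]))
cv2.imwrite("pics/m1.png",np.vstack([np.hstack([cv2.resize(a,(400,300)),cv2.resize(b,(400,300))]),np.hstack([cv2.resize(c,(400,300)),cv2.resize(d,(400,300))])]))
E
```

```text
(no output)
```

View pics/m1.png

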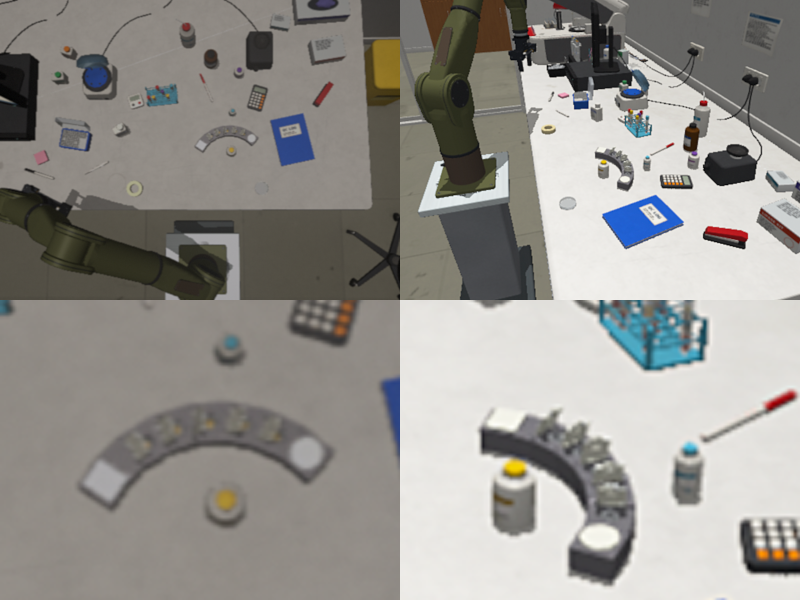

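The top view shows the arc with the square pad on the left (about 257,187 in native pixels) and the round pad on the right (about 323,177). The caps lean open, the jar is in the hollow and the dropper is outside the bend. Next I fit the tray pose from the white pads in both views.

```bash
cat >> h.py <<'E'
from scipy.optimize import least_squares
TH={"start_pad":137/150,"end_pad":-114/150}
def pt(x,th,r=150,z=33):  # x: tray x,y,yaw
    lx=-150+r*np.cos(th);ly=r*np.sin(th);c,s=np.cos(x[2]),np.sin(x[2])
    return np.array([x[0]+c*lx-s*ly,x[1]+s*lx+c*ly,z])
def pads(p,guess):
    g=cv2.cvtColor(p["img"],cv2.COLOR_BGR2GRAY).astype(float);out={}
    for k,u in guess.items():
        u=np.array(u,float);w=guess.get("w",8)
        if k=="w":continue
        x0,y0=(u-w).astype(int);c=g[y0:y0+2*w+1,x0:x0+2*w+1]
        out[k]=(c,x0,y0)
    return out
E
python3 - <<'E'
from h import *
S=[]
for n in("top","side"):
    p=imaging.capture(n)
    m=np.zeros((384,512),bool)
    for k in("tray","end_pad"):
        for r in imaging.regions_of(p,k)[:1]: m|=r["region"]
    S.append((p,m))
    print(n,m.sum())
# silhouette fit: tray deck+pads+side walls projected (caps/cups ignored)
def sil(p,x,e0,e1):
    th=np.linspace(e0,e1,40);im=np.zeros((384*4,512*4),np.uint8)
    for z0,z1 in((0,30),):
        for a,b in zip(th[:-1],th[1:]):
            P=[proj(p,pt(x,t,r,z)) for t in(a,b) for r in(128,172) for z in(z0,z1)]
            h=cv2.convexHull(np.array(P,np.float32));cv2.fillConvexPoly(im,np.int32(np.round((h+.5)*4)),255)
    return cv2.resize(im,(512,384),interpolation=cv2.INTER_AREA)/255.
from scipy.optimize import minimize
def cost(v):
    x=[v[0],v[1],v[2]]
    return sum(np.abs(sil(p,x,v[3],v[4])-m).sum() for p,m in S)
best=None
r=minimize(cost,[600,-105,0.1,1.04,-.89],method="Nelder-Mead",options=dict(initial_simplex=np.array([[600,-105,0.1,1.04,-.89],[615,-105,.1,1.04,-.89],[600,-90,.1,1.04,-.89],[600,-105,.25,1.04,-.89],[600,-105,.1,1.12,-.89],[600,-105,.1,1.04,-.8]]),maxiter=250))
print(r.x,r.fun); x=r.x
for n,(p,m) in zip(("top","side"),S):
    im=cv2.resize(p["img"],None,fx=6,fy=6,interpolation=cv2.INTER_CUBIC)
    def dot(P,c): cv2.circle(im,tuple(np.int32((proj(p,P)+.5)*6)),4,c,-1)
    for k,t in TH.items(): dot(pt(x,t),(0,0,255))
    for i in range(5): dot(pt(x,(2-i)*38/150),(0,255,0))
    for t in np.linspace(x[3],x[4],30):
        for rr in(128,172): dot(pt(x,t,rr,30),(255,0,0))
    c=np.int32((proj(p,[570,-105,20]))*6);im=im[c[1]-250:c[1]+250,c[0]-300:c[0]+300]
    cv2.imwrite(f"pics/f_{n}.png",im)
a=cv2.imread("pics/f_top.png");b=cv2.imread("pics/f_side.png")
cv2.imwrite("pics/f.png",cv2.resize(np.hstack([a,b]),(800,333)))
w=imaging.capture("wrist");print(np.round(w["extrinsics"],2).tolist())
for i in range(5):print(i+1,pt(x,(2-i)*38/150).round(0))
for k,t in TH.items():print(k,pt(x,t).round(0),np.degrees(x[2]+t))
E
```

```text
top 1264
side 1307
[ 5.98879353e+02 -1.09583152e+02  8.37275014e-02  1.04165167e+00
 -9.12094774e-01] 312.61176470588236
[[0.45, 0.89, 0.0, -624.31], [0.84, -0.43, 0.33, -44.73], [0.29, -0.15, -0.95, 391.15], [0.0, 0.0, 0.0, 1.0]]
1 [574. -39.  33.]
2 [591. -73.  33.]
3 [ 599. -110.   33.]
4 [ 597. -147.   33.]
5 [ 586. -184.   33.]
start_pad [531.   4.  33.] 57.12737775015529
end_pad [ 566. -216.   33.] -38.74755996840246
```

View pics/f.png

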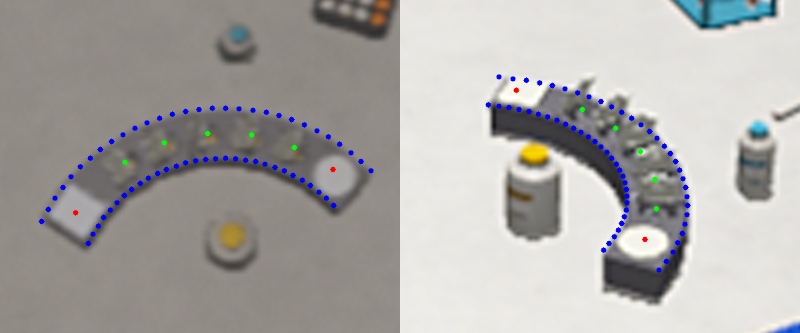

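The fit sits on both views to within about 3 mm: square pad at (531, 4), round pad at (566, -216), tool heading 57° at the start. I'll go above the square pad with the fingers shut.

Call:
apply_moves(
  hand=[1,1,1,1,1,1,1,1],
  slide=[
    [-25,31,0],
    [-25,31,0],
    [-25,31,0],
    [-25,31,0],
    [-25,31,0],
    [-25,31,0],
    [-25,31,0],
    [-25,31,0],
  ],
  spin=[0,0,0,0,0,0,0,0],
  force=10,
)

```text
time_s: 1.92
ee_pos: [412.7, 269.7, 236.1]
tcp_rot: [0.846, 0.532, 0.003, -0.006]
force: [1.6, -0.3, 0.2]
opening: 0.42
```

Call:
apply_moves(
  hand=[1,1,1,1,1,1,1,1],
  slide=[
    [-25,30,0],
    [-25,30,0],
    [-25,30,0],
    [-25,30,0],
    [-25,30,0],
    [-25,30,0],
    [-25,30,0],
    [-13,12,0],
  ],
  spin=[0,0,0,0,0,0,0,7],
)

```text
time_s: 2.58
ee_pos: [538.4, -15.9, 233.9]
tcp_rot: [0.879, 0.476, 0.005, -0.004]
force: [-0.7, -0.3, -0.1]
opening: 0.001
```

```bash
python3 - <<'E'
from h import *
s=readout.state();print(s["time_s"],s["ee_pos"],s["tcp_rot"],s["opening"],s["q"].round(2))
p=imaging.capture("wrist");x=[598.9,-109.6,.0837]
im=cv2.resize(p["img"],(800,600),interpolation=cv2.INTER_CUBIC)
def dot(P,c): cv2.circle(im,tuple(np.int32((proj(p,P)+.5)*800/512-.5)),4,c,-1)
for k,t in TH.items(): dot(pt(x,t),(0,0,255))
for i in range(5): dot(pt(x,(2-i)*38/150),(0,255,0)); dot(pt(x,(2-i)*38/150+.11,150,31.5),(255,0,255))
for t in np.linspace(1.04,-.91,40):
    for rr in(128,172): dot(pt(x,t,rr,30),(255,0,0))
cv2.imwrite("pics/w1.png",im);cv2.imwrite("pics/w1raw.png",p["img"])
for k in("start_pad","jar","dropper"):
    for r in imaging.regions_of(p,k)[:2]:print(k,r["score"],r["uv"],ray(p,r["uv"],33).round(1))
E
```

```text
2.5833 [538.43581169 -15.89522351 233.9200024 ] [ 0.879164    0.47647624  0.00480411 -0.00423889] 0.0005030242871704129 [ 0.11  0.59 -0.25  1.83  0.19  0.74  0.75]
start_pad 0.95 [230.4, 225.1] [588.6 -90.1  33. ]
jar 0.61 [175.0, 190.4] [ 503.7 -123.4   33. ]
dropper 0.65 [227.8, 225.2] [586.7 -93.3  33. ]
```

View pics/w1.png

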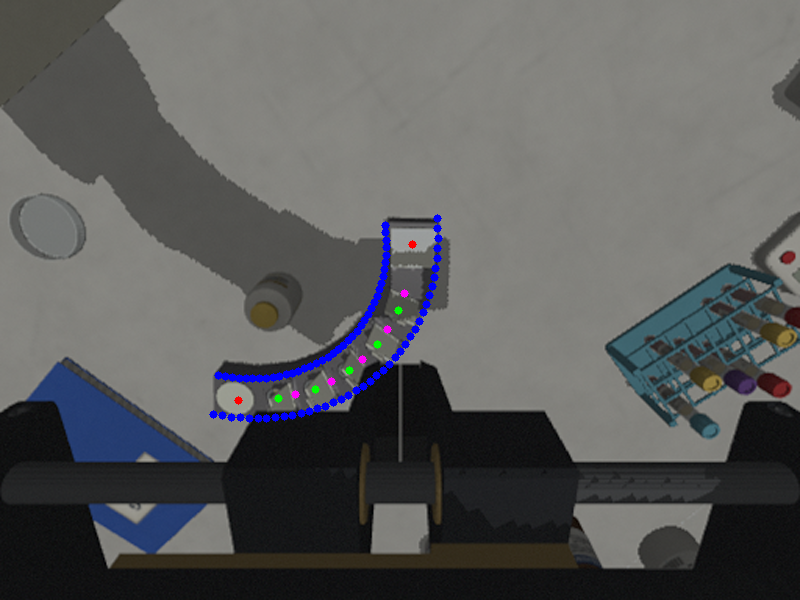

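The overlay from close by agrees to about 3 mm; I shift the model by (-1.5, +1). The shut fingers are nearly above the square pad. Next I go down over the pad.

Call:
apply_moves(
  hand=[1,1,1,1,1,1,1],
  slide=[
    [12.5,-19,0],
    [0,0,38],
    [0,0,38],
    [0,0,38],
    [0,0,38],
    [0,0,25],
    [0,0,0],
  ],
  spin=[0,0,0,0,0,0,0],
)

```text
time_s: 3.37
ee_pos: [530.3, 35.2, 56.3]
tcp_rot: [0.869, 0.494, 0.014, -0.009]
force: [-0.2, -0.3, -0.3]
opening: 0.005
```

```bash
cat >> h.py <<'E'
X=[597.5,-108.5,.0837]
def where():
    s=readout.state();P=s["ee_pos"];q=s["tcp_rot"]
    from scipy.spatial.transform import Rotation as R
    M=R.from_quat(q).as_matrix();c=pt(X,0,0,0)[:2]
    d=P[:2]-c;r=np.hypot(*d);th=np.arctan2(d[1],d[0])-X[2]
    hd=np.arctan2(M[1,0],M[0,0])
    print("t %.2f s %.1f r %.1f z %.1f heading err deg %.1f tiltz %s F %s q %s"%(s["time_s"],(TH["start_pad"]-th)*150,r,P[2],np.degrees(hd-th-X[2]),M[:2,2].round(3),s["force"].round(1),s["q"].round(2)))
E
python3 -c "
from h import *
where()
p=imaging.capture('side')
c=np.int32(proj(p,[570,-105,20]))
cv2.imwrite('pics/s1.png',cv2.resize(p['img'][c[1]-48:c[1]+48,c[0]-64:c[0]+64],(800,600),interpolation=cv2.INTER_CUBIC))"
```

```text
t 3.37 s -13.3 r 176.6 z 56.3 heading err deg -3.0 tiltz [0.015 0.03 ] F [-0.2 -0.3 -0.3] q [-0.05  0.86 -0.14  1.99  0.29  0.28  0.61]
```

View pics/s1.png

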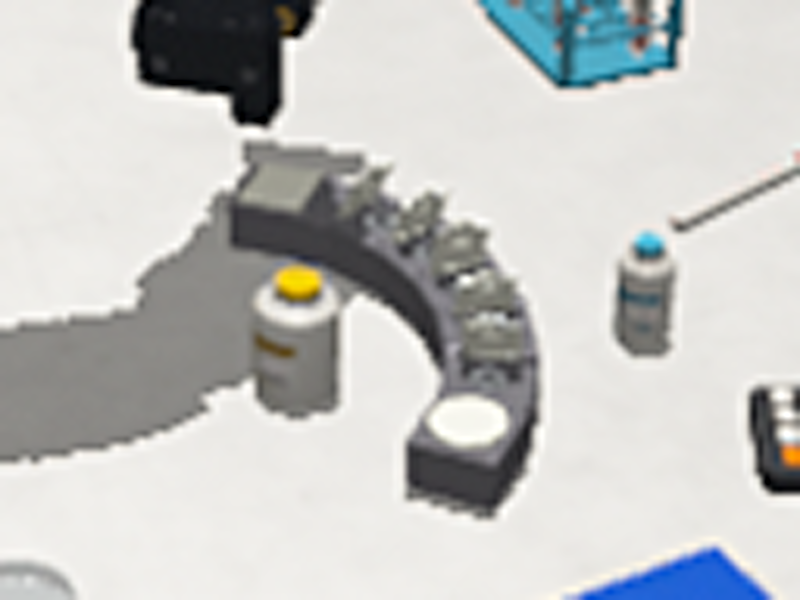

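The fingers drifted about 30 mm outwards during the fast descent (tip at s=-13, r=177; nothing touched). I correct in small steps.

Call:
apply_moves(
  hand=[1,1,1,1,1],
  slide=[
    [-9,3,0],
    [-9,3,0],
    [-8,3,0],
    [0,0,5],
    [0,0,0],
  ],
  spin=[0,0,0,0,0],
)

```text
time_s: 3.83
ee_pos: [528.2, 8.3, 58.7]
tcp_rot: [0.868, 0.496, 0.019, -0.007]
force: [-0.6, 0.6, 0.3]
opening: 0.002
```

```bash
python3 -c "
from h import *
where()"
```

```text
t 3.83 s -2.8 r 152.2 z 58.7 heading err deg 1.3 tiltz [0.026 0.032] F [-0.6  0.6  0.3] q [ 0.    0.85 -0.15  2.01  0.32  0.26  0.64]
```

Call:
apply_moves(
  hand=[1,1,1,1,1,1],
  slide=[
    [-1,0,4],
    [-1,0,4],
    [0,0,4],
    [0,0,4],
    [0,0,2],
    [0,0,0],
  ],
  spin=[1,0,0,0,0,0],
)

```text
time_s: 4.33
ee_pos: [529.1, 6.6, 40.4]
tcp_rot: [0.873, 0.487, 0.021, -0.007]
force: [-0.1, 0.1, 0.4]
opening: 0.004
```

```bash
python3 -c "
from h import *
where()"
```

```text
t 4.33 s -1.1 r 151.2 z 40.4 heading err deg 0.8 tiltz [0.03  0.033] F [-0.1  0.1  0.4] q [-0.01  0.89 -0.13  2.02  0.31  0.22  0.63]
```

Call:
apply_moves(
  hand=[1,1,1,1,1,1,1,1],
  slide=[
    [-0.5,6,-2],
    [-0.5,6,-2],
    [-0.5,6,-2],
    [-0.5,6,-2],
    [-0.5,6,0],
    [-0.3,6,0],
    [-0.3,6,0],
    [0,0,0],
  ],
  spin=[2.5,2.5,2.5,2.5,2.5,2.3,2.3,0],
)

```text
time_s: 5.0
ee_pos: [563.4, -26.3, 49.5]
tcp_rot: [0.942, 0.336, 0.021, -0.01]
force: [0.1, 0.3, 0.5]
opening: 0.006
```

```bash
python3 -c "
from h import *
where()"
```

```text
t 5.00 s 46.4 r 149.3 z 49.5 heading err deg -0.1 tiltz [0.032 0.033] F [0.1 0.3 0.5] q [ 0.05  0.89 -0.11  1.91  0.18  0.32  0.5 ]
```

Call:
apply_moves(
  hand=[1,1,1,1,1,1,1],
  slide=[
    [0,3.5,1],
    [0,3.5,2],
    [0,3.5,2.5],
    [0,3,2.5],
    [0,3,2.5],
    [0,2,2],
    [0,0,0],
  ],
  spin=[1.4,1.4,1.4,1.3,1.2,0.7,0],
)

```text
time_s: 5.58
ee_pos: [574.9, -42.1, 34.9]
tcp_rot: [0.963, 0.268, 0.019, -0.012]
force: [0.3, 0.4, 0.5]
opening: 0.011
```

```bash
cat > look.py <<'E'
from h import *
import sys
where()
a=[]
for n,c0 in(("side",[575,-105,20]),("top",[575,-105,20])):
    p=imaging.capture(n);c=np.int32(proj(p,c0))
    a.append(cv2.resize(p['img'][c[1]-40:c[1]+40,c[0]-40:c[0]+40],(400,400),interpolation=cv2.INTER_CUBIC))
cv2.imwrite(f'pics/{sys.argv[1]}.png',np.hstack(a))
E
python3 look.py c1
```

```text
t 5.58 s 66.1 r 149.4 z 34.9 heading err deg -0.8 tiltz [0.03  0.033] F [0.3 0.4 0.5] q [ 0.06  0.93 -0.09  1.87  0.12  0.32  0.44]
```

View pics/c1.png

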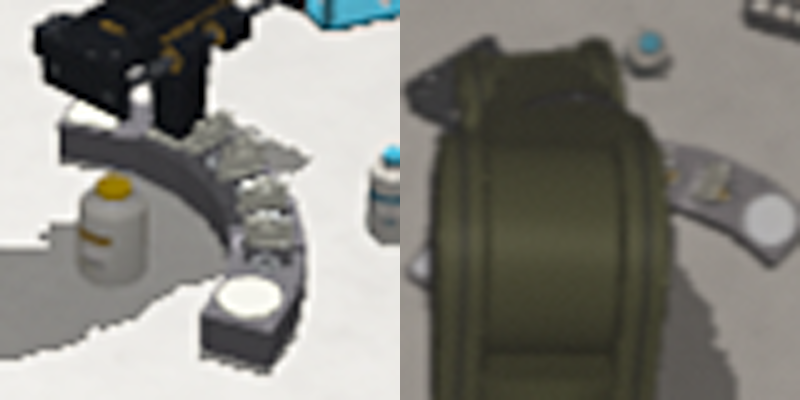

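Cap 1 is under the fingertip (fingertip near 180,130 in the side crop), with caps 2 to 5 still standing and almost no force. On to cap 2: lift, lean it forwards, press it down.

Call:
apply_moves(
  hand=[1,1,1,1,1,1],
  slide=[
    [0,0,-5],
    [0,1,-5],
    [0,4,-2.5],
    [0,5,-1],
    [0,5,0],
    [0,2,0],
  ],
  spin=[0,0,1,1.8,1.8,0.8],
)

```text
time_s: 6.18
ee_pos: [583.5, -57.1, 51.0]
tcp_rot: [0.975, 0.22, 0.019, -0.013]
force: [-0.2, 0.3, -0.7]
opening: 0.003
```

```bash
python3 -c "
from h import *
where()"
```

```text
t 6.18 s 83.4 r 149.7 z 51.0 heading err deg 0.1 tiltz [0.031 0.034] F [-0.2  0.3 -0.7] q [ 0.09  0.9  -0.08  1.84  0.08  0.37  0.4 ]
```

Call:
apply_moves(
  hand=[1,1,1,1,1,1,1],
  slide=[
    [0,3.5,1.5],
    [0,3.5,2],
    [0,3.5,2.5],
    [0,3,2.7],
    [0,3,2.8],
    [0,3,2.5],
    [0,0,0.3],
  ],
  spin=[1.4,1.4,1.4,1.3,1.2,1.1,0],
)

```text
time_s: 6.77
ee_pos: [592.0, -78.0, 34.1]
tcp_rot: [0.989, 0.144, 0.017, -0.014]
force: [0.7, 0.3, 1.1]
opening: 0.003
```

```bash
python3 -c "
from h import *
where()"
```

```text
t 6.77 s 106.0 r 150.3 z 34.1 heading err deg -0.1 tiltz [0.03  0.033] F [0.7 0.3 1.1] q [ 0.1   0.94 -0.06  1.81  0.03  0.37  0.34]
```

Call:
apply_moves(
  hand=[1,1,1,1,1,1],
  slide=[
    [0,0,-5],
    [0,1,-5],
    [-0.3,4,-2.5],
    [-0.3,5,-1],
    [0,4,0],
    [0,1,0],
  ],
  spin=[0,0,1.3,1.9,1.6,0.5],
)

```text
time_s: 7.27
ee_pos: [595.0, -93.8, 48.9]
tcp_rot: [0.995, 0.094, 0.017, -0.016]
force: [0.5, 1.0, -0.4]
opening: 0.01
```

```bash
python3 -c "
from h import *
where()"
```

```text
t 7.27 s 122.1 r 149.5 z 48.9 heading err deg 0.2 tiltz [0.03  0.034] F [ 0.5  1.  -0.4] q [ 0.12  0.92 -0.04  1.79 -0.01  0.41  0.3 ]
```

Call:
apply_moves(
  hand=[1,1,1,1,1,1,1],
  slide=[
    [0,3.5,1],
    [0,3.5,1.8],
    [0,3.5,2.3],
    [0,3,2.4],
    [0,3,2.6],
    [0,3,2.2],
    [0,0,0.3],
  ],
  spin=[1.4,1.4,1.4,1.3,1.2,1.1,0],
)

```text
time_s: 7.85
ee_pos: [598.0, -115.7, 34.0]
tcp_rot: [1.0, 0.017, 0.015, -0.016]
force: [0.7, -0.9, -0.1]
opening: 0.005
```

```bash
python3 look.py c3
```

```text
t 7.85 s 144.2 r 150.1 z 34.0 heading err deg -0.1 tiltz [0.03  0.033] F [ 0.7 -0.9 -0.1] q [ 0.14  0.95 -0.01  1.77 -0.07  0.4   0.23]
```

View pics/c3.png

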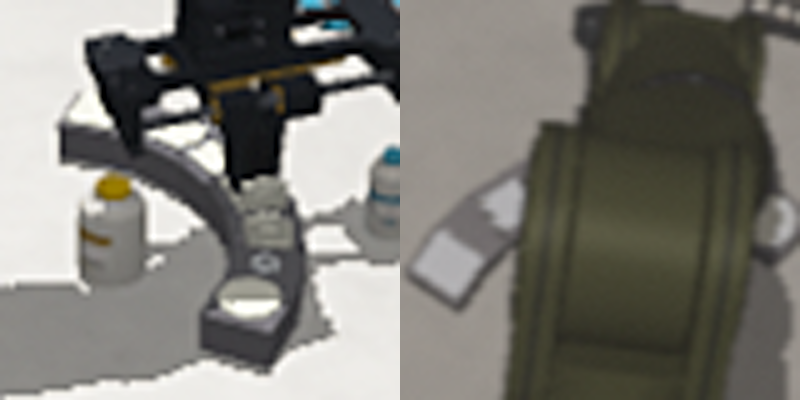

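Cap 1 lies flat (white plate at about 505,205 in the top crop), the fingertip is on cap 3, caps 4 and 5 stand, and the tray has not moved. On to cap 4.

Call:
apply_moves(
  hand=[1,1,1,1,1,1],
  slide=[
    [0,0,-5],
    [0,1,-5],
    [-0.3,4,-2.5],
    [-0.3,5,-1],
    [0,4,0],
    [0,1,0],
  ],
  spin=[0,0,1.3,1.9,1.6,0.5],
)

```text
time_s: 8.45
ee_pos: [597.7, -130.5, 49.7]
tcp_rot: [0.999, -0.031, 0.015, -0.018]
force: [0.8, 0.4, -0.3]
opening: 0.004
```

```bash
python3 -c "
from h import *
where()"
```

```text
t 8.45 s 159.1 r 150.0 z 49.7 heading err deg 0.0 tiltz [0.032 0.035] F [ 0.8  0.4 -0.3] q [ 0.16  0.93  0.    1.76 -0.1   0.43  0.19]
```

Call:
apply_moves(
  hand=[1,1,1,1,1,1,1],
  slide=[
    [0,3.7,1.2],
    [0,3.7,2],
    [0,3.5,2.4],
    [-0.2,3.2,2.4],
    [-0.2,3,2.6],
    [0,3,2.2],
    [0,0,0.3],
  ],
  spin=[1.4,1.4,1.4,1.3,1.2,1.2,0],
)

```text
time_s: 9.03
ee_pos: [594.6, -153.0, 33.9]
tcp_rot: [0.994, -0.109, 0.014, -0.019]
force: [0.4, -0.5, 1.6]
opening: 0.003
```

```bash
python3 -c "
from h import *
where()"
```

```text
t 9.03 s 181.8 r 150.0 z 33.9 heading err deg -0.2 tiltz [0.031 0.034] F [ 0.4 -0.5  1.6] q [ 0.18  0.96  0.03  1.75 -0.15  0.41  0.12]
```

Call:
apply_moves(
  hand=[1,1,1,1,1,1],
  slide=[
    [0,0,-5],
    [0,1,-5],
    [-0.3,4,-2.5],
    [-0.3,5,-1],
    [0,4,0],
    [0,1,0],
  ],
  spin=[0,0,1.3,1.9,1.6,0.5],
)

```text
time_s: 9.53
ee_pos: [589.7, -168.7, 48.4]
tcp_rot: [0.987, -0.159, 0.013, -0.02]
force: [0.1, 1.1, -0.0]
opening: 0.011
```

```bash
python3 -c "
from h import *
where()"
```

```text
t 9.53 s 198.2 r 149.5 z 48.4 heading err deg 0.3 tiltz [0.031 0.035] F [ 0.1  1.1 -0. ] q [ 0.2   0.93  0.05  1.75 -0.19  0.44  0.08]
```

Call:
apply_moves(
  hand=[1,1,1,1,1,1,1],
  slide=[
    [0,3.5,1],
    [0,3.5,1.8],
    [0,3.5,2.3],
    [0,3,2.4],
    [0,3,2.4],
    [0,3,2],
    [0,0,0.3],
  ],
  spin=[1.4,1.4,1.4,1.3,1.2,1.1,0],
)

```text
time_s: 10.12
ee_pos: [581.7, -188.9, 33.8]
tcp_rot: [0.972, -0.234, 0.011, -0.02]
force: [-1.3, 0.3, 3.2]
opening: 0.001
```

```bash
python3 -c "
from h import *
where()"
```

```text
t 10.12 s 220.0 r 149.9 z 33.8 heading err deg -0.2 tiltz [0.031 0.035] F [-1.3  0.3  3.2] q [ 0.22  0.96  0.07  1.76 -0.24  0.42  0.01]
```

A light 3 N at cap 5. I run on to the round pad, then lift clear.

Call:
apply_moves(
  hand=[1,1,1,1,1,1,1,1],
  slide=[
    [0,4,-0.5],
    [0,5,-0.5],
    [0,5,-0.3],
    [0,5,0],
    [0,5,0],
    [0,0,-10],
    [0,0,-20],
    [0,0,-25],
  ],
  spin=[1.5,1.9,1.9,1.9,1.9,0,0,0],
)

```text
time_s: 10.78
ee_pos: [562.5, -212.7, 86.7]
tcp_rot: [0.947, -0.319, 0.004, -0.022]
force: [-0.1, -0.9, -0.2]
opening: 0.003
```

Call:
apply_moves(
  hand=[1,1,1,1,1,1,1,1],
  slide=[
    [0,10,-30],
    [0,20,-30],
    [0,30,-25],
    [0,30,-20],
    [0,30,0],
    [0,30,0],
    [0,20,0],
    [0,0,0],
  ],
  spin=[0,0,0,0,0,0,0,0],
)

```text
time_s: 11.45
ee_pos: [455.8, -358.3, 200.5]
tcp_rot: [0.948, -0.318, 0.012, -0.02]
force: [-0.2, -0.5, 0.0]
opening: 0.007
```

```bash
python3 look.py e1; python3 - <<'E'
from h import *
for n in("top","side"):
    p=imaging.capture(n)
    for k,z in(("jar",31),("dropper",29),("tape",18),("dish",12)):
        for r in imaging.regions_of(p,k)[:1]: print(n,k,round(r["score"],2),np.round(ray(p,r["uv"],z),0))
E
```

```text
t 11.45 s 380.2 r 237.4 z 200.5 heading err deg 51.0 tiltz [0.035 0.031] F [-0.2 -0.5  0. ] q [ 0.53  0.68  0.15  1.76 -0.21  0.71  0.16]
top jar 0.57 [ 516. -129.   31.]
top dropper 0.45 [ 676. -145.   29.]
top tape 0.79 [367. 300.  18.]
top dish 0.19 [584. -35.  12.]
side jar 0.61 [ 516. -137.   31.]
side dropper 0.58 [ 683. -135.   29.]
side tape 0.76 [344. 264.  18.]
side dish 0.55 [ 343. -256.   12.]
```

View pics/e1.png

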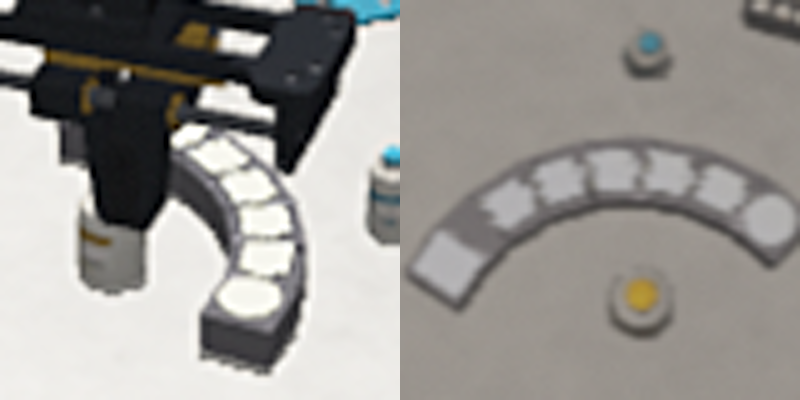

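All five caps lie flat in the top view, but the gripper hides cap 1 in the side view. I move it aside for one clear look before handing in.

Call:
apply_moves(
  hand=[1,1,1,1,1,1],
  slide=[
    [0,10,-30],
    [0,10,-35],
    [0,10,-35],
    [0,10,-35],
    [0,0,-20],
    [0,0,0],
  ],
  spin=[0,0,0,0,0,0],
)

```text
time_s: 12.55
ee_pos: [429.6, -389.8, 356.0]
tcp_rot: [0.95, -0.312, 0.008, -0.023]
force: [1.0, 0.1, -0.6]
opening: 0.009
```

```bash
python3 look.py e2
```

```text
t 12.55 s 395.5 r 269.4 z 356.0 heading err deg 57.5 tiltz [0.029 0.04 ] F [ 1.   0.1 -0.6] q [ 0.57  0.51  0.19  1.54 -0.16  1.1   0.18]
```

View pics/e2.png

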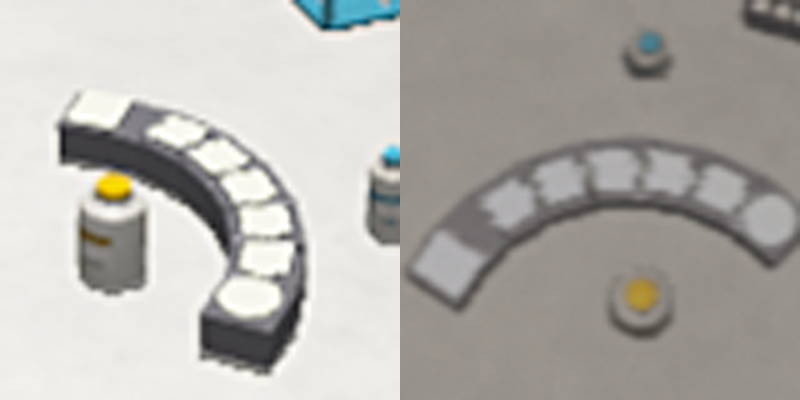

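Both views show all five caps flat in the deck (side crop from about 180,130 to 265,258). The tray, jar and dropper are where they were, and the arm is clear.

```bash
python3 -c "
from workcell import job
print(job.close_job())"
```

```text
the job is handed in; nothing more can be done
None
```

I folded all five caps down in order, from the square pad to the round pad, and handed the job in at about 12.6 s of the 42 s allowed. For each cap the shut fingertips leaned it forward from about 50 mm up. They then pressed it flat at about 34 mm, following the bend.

**Last checks:**
- **Caps:** the final side and top pictures show all five lying flat. I judged the cap angles from the pictures and the fingertip height; they were not measured directly.
- **Tray and bottles:** by eye, the tray, jar and dropper look unmoved, and the bottles are upright. The tool force I read between moves never went above about 3.5 N.
- **Robot:** the arm ended well clear, at about 356 mm.

**What disagreed:**
- **First descent:** the fast descent over the square pad drifted about 30 mm sideways in free air. I corrected it before touching anything.
- **Tool tilt:** the tool kept a tilt of about 2.5° throughout.
- **Dish and tape positions:** the last automatic detections were scattered. In the top view the dish was reported at a wrong place with a low score (0.19), and the tape positions differed by about 10–25 mm from the start. The side view put the dish within 5 mm of its start. The tool path did not come down near either of them, so I took these as detection errors and did not look at them again.

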